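# Mount the eared specimen cup in the bayonet holder of the measuring stage

### The job

Lift the dust plug out of the holder on the stage plate and stand it in the white parts tray. Then put the aluminium cup with the two ears into the holder so that its ears first rest on the two raised ledges, and, pressing down against the snug fit, twist it clockwise (seen from above) down the ramps until it bottoms out with its ears under the hooks and up against their stops. Let go, and leave the other loose things where they are.

Things in the scene. Friction and masses are not known exactly. Their poses are not given: they have to be found in the camera images.
- holder: Fixed dark steel stage plate 170 x 170 x 20 mm with a round aluminium bayonet holder, 68 mm across, in its middle. Origin: centre of the plate's underside, on the table; z up. Its x axis runs through the two steel hooks, where the cup's ears must end (either way round). Ledge, ramp and hook come twice, on opposite sides; all angles are counter-clockwise seen from above, from the +x axis.
- seat (a point): Centre of the floor of the bore (46.6 mm wide), 24 mm above the table, axes as the holder's. The cup drops in freely until its ears rest on the ledges, foot 6.5 mm above this floor. Then four brass sprung detents 5 mm above the floor grip the foot: straight pressing takes 20 to 30 N, twisting at once under 15 N; the cup stays where it is left. Seated, its foot stands on this floor.
- ledge (a point): Point on top of one raised ledge, 29 mm from the axis at 75 degrees, 46.5 mm above the table (22.5 above the bore's floor): the best place for an ear to start; then 75 degrees of clockwise turn bring it home. The level ledge runs from 66 to 154 degrees (the other from 246 to 334).
- ramp_foot (a point): Foot of one ramp, at 34 degrees, 39 mm above the table (15 above the bore's floor). The ramp falls 7.5 mm from the ledge's end at 66 degrees to here, then it is level to the hook.
- hook (a point): Top of one hook, on the +x axis 29 mm from the bore's axis, 51.5 mm above the table, the holder's highest point. Its roof, 4 mm thick, reaches from 4 mm counter-clockwise to 13 mm clockwise of the x axis, its underside 2.5 mm above a seated ear: an ear gets under it only sideways, with the cup pressed down. The stop below it stands 4.3 mm clockwise of the x axis.
- cup: Aluminium specimen cup, 44 mm diameter, 68 mm tall, about 0.25 kg, dark specimen inside; the only one with ears: two opposite, along its x axis, 8 mm wide, reaching 31 mm from the axis, undersides 16 and tops 21 mm above the foot. Foot tapers to 41 mm. Origin: centre of its foot, z up. Grip the round wall at any angle, 48 to 58 mm above the foot so that the fingers clear the hooks. Stands on the table, at any yaw.
- plug: Grey plastic dust plug standing in the bore: disc 40 mm diameter and 22 mm tall, above it a round knob 20 mm in diameter up to 66 mm; about 0.1 kg; loose fit. Origin at the centre of its underside, z up. Grip the knob 48 to 58 mm above the underside.
- tray: White open parts tray, fixed, 150 (x) x 120 (y) x 25 mm, walls and floor 4 mm; origin at the centre of its underside, on the table. Empty.
- plain_cup: Bystander: aluminium cup of the same size as the cup (44 x 68 mm) but without ears, emptier; origin at the centre of its foot.
- jar: Bystander: glass jar with black cap, 48 mm diameter, 75 mm tall; origin at the centre of its foot.
- ring_gauge: Bystander: steel ring gauge 64 mm across, 18 mm tall; origin at the centre of its underside.
- block_case: Bystander: wooden gauge block case 70 x 110 x 35 mm; origin at the centre of its underside.
- driver: Bystander: screwdriver lying on the table along its x axis.
Not all that is in view belongs to the job. Leave any pink or red look-alike of the plug alone.

How it is judged:
By the outcome, as a careful person would: the job done as asked, in the order asked, and still so for the second after the job is handed in, with the robot touching nothing.
It also fails if it takes over 64 s, if anything falls off the work surface, if the arm or the gripper's body presses on something with over 40 N, if the wrist force passes 120 N, or if a joint passes its speed limit or range.

### The arm

A 7-joint arm with a two-finger parallel gripper is mounted at the origin on the work surface. World frame = base frame: x ahead of the robot, y to its left, z up, the work surface at z = 0. Lengths are in m, angles in rad, forces in N, time in s.
With the tool pointing down it reaches from about 0.425 to 0.95 m from the base axis. Payload 16.7 kg.
Tool frame: the origin (TCP) lies at the centre of the arm's flange, where the gripper is bolted on; the fingertips stand 199 mm ahead of it and the grasp point (between the pads) lies 180 mm ahead of it; z points along the fingers, x is the direction in which the jaws open and shut, and the axes are right-handed (so a half turn about z gives the same grasp; the last joint's range is limited). The gripper opens to 94 mm and grips with 3 to 60 N. Pads are 16 mm wide; open, the fingers measure 119 mm over their backs; the gripper's body (75 mm by 177 mm) begins 78 mm behind the grasp point.
Start: joints at [1.139, 0.426, 0.074, 1.606, -0.034, 1.111, -0.067], TCP at [0.188, -0.648, 0.405] pointing down, gripper open.
Joint ranges: [-2.85, 2.85], [-0.5, 2.14], [-1.23, 1.37], [0.21, 2.46], [-1.02, 4.16], [0.16, 2.05], [-2.73, 2.73]. Speed limits (rad/s): [1.89, 1.89, 2.39, 2.39, 3.01, 3.01, 3.01].

### API

Orientations are given as [roll, pitch, yaw] about the fixed x, y, z axes, in that order (R = Rz(yaw) Ry(pitch) Rx(roll)).
In Python, from rig import manip, eyes, order gives the robot as it stands. The module is installed in compiled form; this text tells all that it offers.
- The arm moves only by the tool jog_arm, never from a script. Its argument "motion" is a list of rows, each an object of numbers: "tx", "ty", "tz": the shift along the tool's x, y, z in mm; "wx", "wy", "wz": the turn, a rotation vector about the tool's x, y, z in rad. A call has 1 to 10 rows; each row is the pose to reach, as a shift and turn from the pose measured when the call began, along the tool's axes at that moment; what a row does not reach only later rows make up. A row lasts 1/10 s, in which the tool goes at most 50 mm and 8.59 degrees, less where a joint would pass 70% of its speed; a pose out of reach is approached as far as the arm can. A call with a gripper value outside its range is refused whole. "claw" is the finger opening in mm, from 0 to 94, set as the call begins (left out, the last holds). The fingers move at their own pace and stop on an object; the grip force is fixed at half the most. Time passes only in rows, so rows that repeat a pose let the fingers close. It gives the time, the measured TCP pose, the force and the opening at its end, in the units of the state.
- manip.observe(): the state, without advancing time (a new reading comes with each control period).
- eyes.read_camera(name): name is "side" or "top"; returns a dict with "frame" (384x512x3 uint8, red, green, blue), "camera_matrix" (3x3 intrinsics, pixels), "D" ([k1, k2, p1, p2, k3] as OpenCV has them; the pictures are not rectified), "eye" and "orientation" of the camera in the world. Camera axes: x right, y up, looking along -z (the intrinsics and any distortion apply to the point x, -y, -z); pixel columns grow to the right and rows downward; lengths in m; the calibration is good to about 2 mm. A picture is of the moment at which its call begins. There is no depth.
- order.close_job(): hands the job in, once; it reports no verdict.
The state is a dict: "t": time; "q": joint angles; "joint_velocities": joint speeds; "joint_efforts": joint torques, N m; "tool_pos": TCP position; "ee_rot": TCP orientation; "contact_force": force on the tool from outside, world axes, zero at the start; "ft_torque": the same for the moment, N m; "width": finger opening in m.
Only numpy, scipy, OpenCV 4.12 (cv2) and the standard library are available. Lean on these libraries where they do the work, as an engineer would, in place of code of your own. Each camera call takes 0.05 s, during which the arm holds its last target. There are 200 camera calls.

## Working session

There is one attempt and no reset: what is moved stays moved. The work goes in short steps, Python scripts to look and compute and a tool call to move; the robot and the scene stay as the last step left them, time stands still between calls to the robot, and variables do not carry over. Pictures are saved under pics/ and viewed, about 8 in all and at most 12, crops included, and the job is handed in when it is done.

Besides the shell and the picture viewer there is one more tool, called after "Call:" as name(argument=value, ...) on one line, values as JSON. jog_arm: Moves the arm, as the interface text tells. Its arguments: {"type":"object","properties":{"motion":{"type":"array","items":{"type":"object","properties":{"tx":{"type":"number"},"ty":{"type":"number"},"tz":{"type":"number"},"wx":{"type":"number"},"wy":{"type":"number"},"wz":{"type":"number"}}}},"claw":{"type":"number"}},"required":["motion"]}

```bash
mkdir -p pics; cat > h.py <<'E'
import numpy as np, cv2
from scipy.spatial.transform import Rotation as R
from rig import manip, eyes, order
def cam(n,save=None):
    c=eyes.read_camera(n)
    if save: cv2.imwrite(f'pics/{save}.png',c['frame'][:,:,::-1])
    return c
def rot(c):
    o=np.array(c['orientation'],float)
    return o if o.shape==(3,3) else R.from_euler('xyz',o).as_matrix()
def ray(c,uv):
    p=cv2.undistortPoints(np.array(uv,float).reshape(-1,1,2),np.array(c['camera_matrix'],float),np.array(c['D'],float))[:,0]
    d=np.c_[p[:,0],-p[:,1],-np.ones(len(p))]@rot(c).T
    return np.array(c['eye'],float),d
def onz(c,uv,z):
    e,d=ray(c,uv); return e+d*((z-e[2])/d[:,2])[:,None]
def proj(c,P):
    P=(np.atleast_2d(P)-np.array(c['eye']))@rot(c); P=P*[1,-1,-1]
    return cv2.projectPoints(P,np.zeros(3),np.zeros(3),np.array(c['camera_matrix'],float),np.array(c['D'],float))[0][:,0]
E
python3 - <<'E'
from h import *
a=cam('top','top0');b=cam('side','side0')
for c in(a,b): print(c['eye'],c['orientation'],c['camera_matrix'],c['D'])
print(manip.observe())
cv2.imwrite('pics/both0.png',np.vstack([a['frame'],b['frame']])[:,:,::-1][:,:])
E
```

```text
[0.39383789 0.00588348 1.07067625] [ 0.20270383 -0.00376673 -1.5757176 ] [[376.43439181   0.         253.03145628]
 [  0.         376.43439181 196.54191722]
 [  0.           0.           1.        ]] [-0.1179319  0.         0.         0.         0.       ]
[0.47868401 0.9288444  0.83138655] [ 0.85996468  0.01642545 -3.0538074 ] [[434.95336969   0.         253.35968738]
 [  0.         434.95336969 189.09757005]
 [  0.           0.           1.        ]] [-0.03154229  0.          0.          0.          0.        ]
{'t': 0.1, 'q': array([ 1.13949708,  0.42667279,  0.07383959,  1.60652876, -0.03411769,
        1.11081484, -0.06711991]), 'joint_velocities': array([ 0.00049951, -0.00158191, -0.00017631, -0.00212922, -0.00010707,
       -0.00048518, -0.00060051]), 'joint_efforts': array([ 9.12757998e-03, -9.37463808e+01,  3.67763847e+00, -4.55034614e+01,
       -4.85351344e-02,  1.68772467e-02,  3.24215841e-05]), 'tool_pos': array([ 0.18765972, -0.64821733,  0.40404916]), 'ee_rot': array([ 3.14153209e+00,  1.16349220e-03, -1.28904388e+00]), 'contact_force': array([ 0.60765437, -0.74051636,  0.01209371]), 'ft_torque': array([-0.08874488,  0.02692696, -0.01394048]), 'width': 0.0938534505146951}
```

View pics/top0.png

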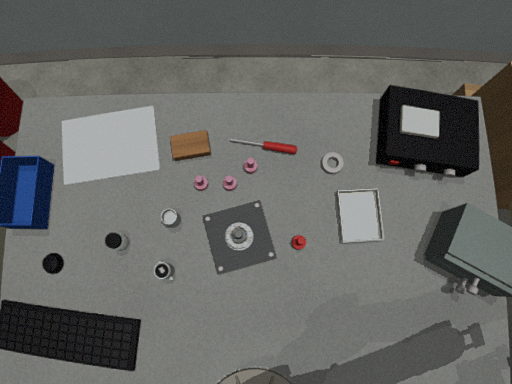

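View pics/side0.png

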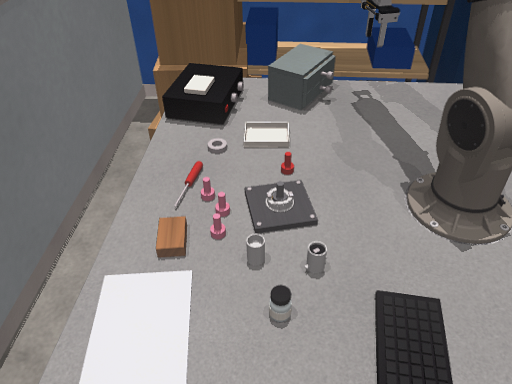

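Candidates for the cup: (163,270) in top, which has a dark specimen and what looks like ears, against (170,217), which is plain; the jar is at (115,241). Plug: the grey knob in the holder at (239,237). The pink and red ones are look-alikes. I'll enlarge to confirm.

```bash
python3 - <<'E'
from h import *
a=cv2.imread('pics/top0.png');b=cv2.imread('pics/side0.png')
f=lambda i,x,y,w,h,s=400,t=300:cv2.resize(i[y:y+h,x:x+w],(s,t),interpolation=cv2.INTER_CUBIC)
cv2.imwrite('pics/crop1.png',np.vstack([np.hstack([f(a,199,207,80,60),f(a,140,210,80,60)][:1]+[f(a,130,240,64,48)]),np.hstack([f(b,240,170,80,60),f(b,236,225,96,72)])]))
c=eyes.read_camera('top');im=c['frame']
g=cv2.cvtColor(im,cv2.COLOR_RGB2GRAY);hsv=cv2.cvtColor(im,cv2.COLOR_RGB2HSV)
# plate: dark
m=((g<75)*255).astype(np.uint8); roi=np.zeros_like(m); roi[190:285,195:285]=m[190:285,195:285]
cs,_=cv2.findContours(roi,cv2.RETR_EXTERNAL,cv2.CHAIN_APPROX_NONE);k=max(cs,key=cv2.contourArea)
r=cv2.minAreaRect(k);P=onz(c,cv2.boxPoints(r),0.02);print('plate',P.round(4),P.mean(0),[np.linalg.norm(P[i]-P[i-1]) for i in range(4)])
d=P-np.roll(P,1,0);print(np.degrees(np.arctan2(d[:,1],d[:,0])))
# tray
m=((im.min(2)>170)*255).astype(np.uint8); roi=np.zeros_like(m); roi[180:250,325:395]=m[180:250,325:395]
k=cv2.findNonZero(roi);r=cv2.minAreaRect(k);P=onz(c,cv2.boxPoints(r),0.025);d=P-np.roll(P,1,0)
print('tray',P.round(4),P.mean(0),np.linalg.norm(d,axis=1),np.degrees(np.arctan2(d[:,1],d[:,0])))
for n,uv,z in(('cup',(163,270),.068),('knob',(239,234),.09),('red',(299,240),.06),('plain',(170,216),.068),('jar',(114,240),.075)): print(n,onz(c,uv,z))
E
```

```text
plate [[ 0.5608  0.1117  0.02  ]
 [ 0.5988 -0.0171  0.02  ]
 [ 0.4373 -0.0624  0.02  ]
 [ 0.4013  0.0633  0.02  ]] [0.49954959 0.02385157 0.02      ] [np.float64(0.1666541546050958), np.float64(0.13431715488457055), np.float64(0.16767834687551333), np.float64(0.13074022339256647)]
[  16.88844369  -73.56983201 -164.3379676   105.98558754]
tray [[ 0.6256 -0.2416  0.025 ]
 [ 0.6371 -0.3599  0.025 ]
 [ 0.4869 -0.3646  0.025 ]
 [ 0.4772 -0.2493  0.025 ]] [ 0.55669989 -0.3038572   0.025     ] [0.14859873 0.11883567 0.15024071 0.1157644 ] [   2.93743117  -84.44232911 -178.21057812   94.82884255]
cup [[0.40280158 0.23986893 0.068     ]]
knob [[0.49574101 0.0383022  0.09      ]]
red [[ 0.48179266 -0.12189973  0.06      ]]
plain [[0.5470955  0.22594464 0.068     ]]
jar [[0.48101222 0.37459694 0.075     ]]
```

View pics/crop1.png

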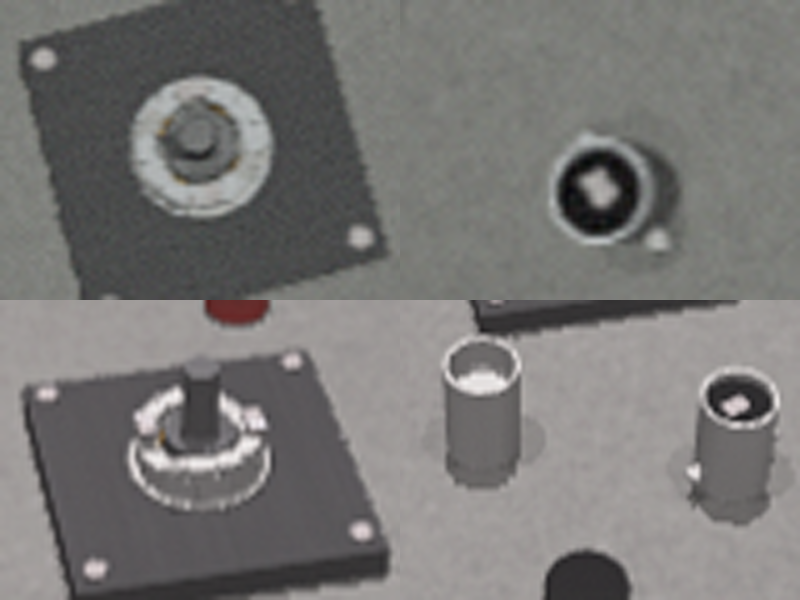

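The crops confirm it: the cup at top (163,270) has ears (lower right one at about (171,278)), a dark interior and a specimen; (170,217) has none. The grey plug stands in the holder. The steel hooks show in the side view at about (269,194) and (291,194).

```bash
cat > meas.py <<'E'
from h import *
a=cam('top');b=cam('side')
def blob(c,x0,y0,x1,y1,thr,lo=1):
    g=cv2.cvtColor(c['frame'],cv2.COLOR_RGB2GRAY)[y0:y1,x0:x1]
    n,l,s,ce=cv2.connectedComponentsWithStats((g>thr).astype(np.uint8))
    return [(ce[i]+[x0,y0],s[i,4],s[i,2:4]) for i in range(1,n) if s[i,4]>=lo]
E
python3 - <<'E'
from meas import *
S={}
for n,c,boxes in(('top',a,[(202,212,213,224),(251,199,262,211),(214,263,226,274),(264,249,276,261)]),('side',b,[(242,180,255,196),(290,174,304,188),(252,216,266,230),(304,209,318,222)])):
    q=[]
    for x in boxes:
        g=cv2.cvtColor(c['frame'],cv2.COLOR_RGB2GRAY)[x[1]:x[3],x[0]:x[2]].astype(float)
        w=np.clip(g-120,0,None) if n=='side' else np.clip(g-110,0,None)
        w[:, :]=w
        bl=blob(c,*x,130,2); print(n,x,[(p.round(1),k) for p,k,_ in bl])
        if bl:
            q.append(max(bl,key=lambda t:-np.hypot(*(t[0]-[(x[0]+x[2])/2,(x[1]+x[3])/2])))[0])
    P=onz(c,q,.02);print(P.round(4))
    print(P.mean(0))
    if len(P)==4:
        d=[P[1]-P[0],P[3]-P[2]];print(np.degrees([np.arctan2(v[1],v[0]) for v in d]),[np.linalg.norm(v) for v in d])
        d=[P[2]-P[0],P[3]-P[1]];print(np.degrees([np.arctan2(v[1],v[0]) for v in d]))
# hooks
h=onz(b,[(269,194.4),(291,193.6)],.0515);print('hooks',h,np.degrees(np.arctan2(*(h[0]-h[1])[[1,0]])),np.linalg.norm(h[0]-h[1]))
# cup rim
for c,x in((a,(150,258,176,284)),(b,(304,238,330,262))):
    print('cup',[(p.round(1),k,wh) for p,k,wh in blob(c,*x,140,4)])
# ear
e1,d1=ray(a,[(170.8,278.4)]);e2,d2=ray(b,[(306.3,266.3)])
print('ear top@21mm',onz(a,[(170.8,278.4)],.0205),onz(b,[(306.3,266.3)],.019))
print('ear2',onz(a,[(130+185*.16,240+135*.16)],.0205))
E
```

```text
top (202, 212, 213, 224) [(array([207.5, 218.3]), np.int32(14))]
top (251, 199, 262, 211) [(array([255. , 199.5]), np.int32(2)), (array([256.5, 204.7]), np.int32(14))]
top (214, 263, 226, 274) [(array([220.5, 268.3]), np.int32(14))]
top (264, 249, 276, 261) [(array([270.5, 253.8]), np.int32(13))]
[[ 0.5477  0.1296  0.02  ]
 [ 0.586  -0.0089  0.02  ]
 [ 0.4083  0.0915  0.02  ]
 [ 0.4474 -0.0466  0.02  ]]
[0.49737212 0.04139347 0.02      ]
[-74.51113133 -74.2057035 ] [np.float64(0.1436804707845651), np.float64(0.14354892343761227)]
[-164.69890128 -164.75316873]
side (242, 180, 255, 196) [(array([247. , 184.9]), np.int32(121))]
side (290, 174, 304, 188) [(array([296.9, 177.7]), np.int32(106))]
side (252, 216, 266, 230) [(array([258.5, 223.3]), np.int32(14)), (array([252. , 227.5]), np.int32(4))]
side (304, 209, 318, 222) [(array([316.1, 212. ]), np.int32(21)), (array([311.8, 215.6]), np.int32(14))]
[[ 0.5946 -0.0262  0.02  ]
 [ 0.4511 -0.0691  0.02  ]
 [ 0.5491  0.1269  0.02  ]
 [ 0.4098  0.0884  0.02  ]]
[0.50117347 0.03000705 0.02      ]
[-163.32904441 -164.52470925] [np.float64(0.14978676662764037), np.float64(0.14456497896529524)]
[106.55700838 104.71037956]
hooks [[0.52667826 0.04652911 0.0515    ]
 [0.46741176 0.03914263 0.0515    ]] 7.104230993531503 0.05972502207365385
cup [(array([157.7, 269.2]), np.int32(38), array([12, 18], dtype=int32)), (array([167., 265.]), np.int32(6), array([4, 5], dtype=int32)), (array([161.5, 269.9]), np.int32(14), array([4, 5], dtype=int32)), (array([170.9, 278.1]), np.int32(8), array([3, 3], dtype=int32))]
cup [(array([316.8, 246.5]), np.int32(321), array([26, 24], dtype=int32)), (array([316.4, 249.9]), np.int32(22), array([6, 5], dtype=int32))]
ear top@21mm [[0.38042412 0.22848816 0.0205    ]] [[0.42488291 0.26074684 0.019     ]]
ear2 [[0.4262618  0.26127506 0.0205    ]]
```

```bash
cat > plan.py <<'E'
from h import *
import sys
def rel(x,y,z,yaw,s=None):
    s=s or manip.observe(); R0=R.from_euler('xyz',s['ee_rot']); R1=R.from_euler('xyz',[np.pi,0,np.radians(yaw)])
    t=R0.inv().apply(np.array([x,y,z+.18])-s['tool_pos'])*1000; w=(R0.inv()*R1).as_rotvec()
    print(dict(tx=round(t[0],1),ty=round(t[1],1),tz=round(t[2],1),wx=round(w[0],4),wy=round(w[1],4),wz=round(w[2],4)))
def st():
    s=manip.observe(); p=s['tool_pos']+R.from_euler('xyz',s['ee_rot']).apply([0,0,.18]); print('t',s['t'],'grasp',p.round(4),'yaw',np.degrees(s['ee_rot'][2]).round(2),'F',s['contact_force'].round(1),'w',s['width'],'q',s['q'].round(2))
E
python3 - <<'E'
from plan import *
a=cam('top');b=cam('side')
print('box',onz(a,[(465,207),(428,260)],.1))
print('knob top',onz(a,[(238.5,233.6)],.09),onz(b,[(279.8,183.2)],.09))
print('cup rim',onz(a,[(161.9,270)],.068),onz(b,[(316.7,247.4)],.068))
st()
rel(.40,-.40,.24,-40);rel(.497,.037,.15,0)
E
```

```text
box [[ 0.56172313 -0.57817707  0.1       ]
 [ 0.42123815 -0.45752542  0.1       ]]
knob top [[0.49679261 0.0396092  0.09      ]] [[0.49847678 0.04333021 0.09      ]]
cup rim [[0.4027825  0.24281255 0.068     ]] [[0.40388268 0.2432597  0.068     ]]
t 0.35 grasp [ 0.1877 -0.6482  0.2245] yaw -73.86 F [1.  0.1 0.1] w 0.09407831192821965 q [ 1.14  0.43  0.07  1.61 -0.03  1.11 -0.07]
{'tx': np.float64(-179.5), 'ty': np.float64(-273.0), 'tz': np.float64(-15.4), 'wx': np.float64(-0.0002), 'wy': np.float64(0.0004), 'wz': np.float64(-0.5909)}
{'tx': np.float64(-572.3), 'ty': np.float64(-487.6), 'tz': np.float64(74.7), 'wx': np.float64(-0.0003), 'wy': np.float64(0.0003), 'wz': np.float64(-1.2891)}
```

Call:
jog_arm(motion=[{"tz":-50},{"tx":-50,"ty":-80,"tz":-80,"wz":-0.2},{"tx":-180,"ty":-273,"tz":-80,"wz":-0.59},{"tx":-180,"ty":-273,"tz":-80,"wz":-0.59},{"tx":-180,"ty":-273,"tz":-80,"wz":-0.59},{"tx":-300,"ty":-340,"tz":-50,"wz":-0.9},{"tx":-572,"ty":-488,"tz":20,"wz":-1.289},{"tx":-572,"ty":-488,"tz":20,"wz":-1.289},{"tx":-572,"ty":-488,"tz":20,"wz":-1.289},{"tx":-572,"ty":-488,"tz":60,"wz":-1.289}], claw=60)

```text
$.motion[0]: bad value
```

```bash
python3 -c "
from plan import *
st();rel(.4975,.041,.15,0);rel(.4975,.041,.077,0)"
```

```text
t 0.35 grasp [ 0.1877 -0.6482  0.2245] yaw -73.86 F [1.  0.1 0.1] w 0.09407831192821965 q [ 1.14  0.43  0.07  1.61 -0.03  1.11 -0.07]
{'tx': np.float64(-576.0), 'ty': np.float64(-489.2), 'tz': np.float64(74.7), 'wx': np.float64(-0.0003), 'wy': np.float64(0.0003), 'wz': np.float64(-1.2891)}
{'tx': np.float64(-575.9), 'ty': np.float64(-489.2), 'tz': np.float64(147.7), 'wx': np.float64(-0.0003), 'wy': np.float64(0.0003), 'wz': np.float64(-1.2891)}
```

Call:
jog_arm(motion=[{"tx":0,"ty":0,"tz":-50,"wx":0,"wy":0,"wz":0},{"tx":-50,"ty":-80,"tz":-80,"wx":0,"wy":0,"wz":-0.2},{"tx":-180,"ty":-273,"tz":-80,"wx":0,"wy":0,"wz":-0.59},{"tx":-180,"ty":-273,"tz":-80,"wx":0,"wy":0,"wz":-0.59},{"tx":-180,"ty":-273,"tz":-80,"wx":0,"wy":0,"wz":-0.59},{"tx":-300,"ty":-340,"tz":-50,"wx":0,"wy":0,"wz":-0.9},{"tx":-576,"ty":-489,"tz":20,"wx":0,"wy":0,"wz":-1.289},{"tx":-576,"ty":-489,"tz":20,"wx":0,"wy":0,"wz":-1.289},{"tx":-576,"ty":-489,"tz":20,"wx":0,"wy":0,"wz":-1.289},{"tx":-576,"ty":-489,"tz":20,"wx":0,"wy":0,"wz":-1.289}], claw=60)

```text
t: 1.35
tool_pos: [0.3986, -0.2641, 0.4396]
ee_rot: [3.141, -0.0, 0.006]
contact_force: [1.1, 0.2, -0.6]
width: 0.0601
```

```bash
python3 -c "
from plan import *
st();rel(.4975,.041,.17,0);rel(.4975,.041,.077,0)"
```

```text
t 1.35 grasp [ 0.3987 -0.2642  0.2596] yaw 0.33 F [ 1.1  0.2 -0.6] w 0.060082967899839385 q [ 0.78  0.09 -0.35  1.97  0.03  1.09  0.42]
{'tx': np.float64(100.6), 'ty': np.float64(-304.6), 'tz': np.float64(89.5), 'wx': np.float64(0.0003), 'wy': np.float64(-0.0003), 'wz': np.float64(0.0058)}
{'tx': np.float64(100.6), 'ty': np.float64(-304.6), 'tz': np.float64(182.5), 'wx': np.float64(0.0003), 'wy': np.float64(-0.0003), 'wz': np.float64(0.0058)}
```

Call:
jog_arm(motion=[{"tx":101,"ty":-305,"tz":89.5,"wx":0,"wy":0,"wz":0.006},{"tx":101,"ty":-305,"tz":89.5,"wx":0,"wy":0,"wz":0.006},{"tx":101,"ty":-305,"tz":89.5,"wx":0,"wy":0,"wz":0.006},{"tx":101,"ty":-305,"tz":89.5,"wx":0,"wy":0,"wz":0.006},{"tx":101,"ty":-305,"tz":89.5,"wx":0,"wy":0,"wz":0.006},{"tx":101,"ty":-305,"tz":89.5,"wx":0,"wy":0,"wz":0.006},{"tx":101,"ty":-305,"tz":89.5,"wx":0,"wy":0,"wz":0.006},{"tx":101,"ty":-305,"tz":89.5,"wx":0,"wy":0,"wz":0.006},{"tx":101,"ty":-305,"tz":89.5,"wx":0,"wy":0,"wz":0.006},{"tx":101,"ty":-305,"tz":89.5,"wx":0,"wy":0,"wz":0.006}])

```text
t: 2.35
tool_pos: [0.4978, 0.0404, 0.3502]
ee_rot: [3.141, -0.0, -0.001]
contact_force: [0.4, -0.6, -0.4]
width: 0.0601
```

```bash
python3 -c "
from plan import *
st();rel(.4975,.041,.077,0)"
```

```text
t 2.35 grasp [0.4979 0.0403 0.1702] yaw -0.08 F [ 0.4 -0.6 -0.4] w 0.0600563492296154 q [ 0.32  0.25 -0.6   2.02  0.18  0.92 -0.38]
{'tx': np.float64(-0.3), 'ty': np.float64(-0.6), 'tz': np.float64(93.2), 'wx': np.float64(0.0009), 'wy': np.float64(-0.0004), 'wz': np.float64(-0.0014)}
```

Call:
jog_arm(motion=[{"tx":0,"ty":-0.6,"tz":40,"wx":0,"wy":0,"wz":0},{"tx":0,"ty":-0.6,"tz":75,"wx":0,"wy":0,"wz":0},{"tx":0,"ty":-0.6,"tz":93,"wx":0,"wy":0,"wz":0},{"tx":0,"ty":-0.6,"tz":93,"wx":0,"wy":0,"wz":0}])

```text
t: 2.75
tool_pos: [0.497, 0.0395, 0.2555]
ee_rot: [3.14, 0.003, -0.003]
contact_force: [1.0, 0.7, 0.2]
width: 0.0598
```

Call:
jog_arm(motion=[{"tx":0,"ty":0,"tz":0,"wx":0,"wy":0,"wz":0},{"tx":0,"ty":0,"tz":0,"wx":0,"wy":0,"wz":0},{"tx":0,"ty":0,"tz":0,"wx":0,"wy":0,"wz":0},{"tx":0,"ty":0,"tz":0,"wx":0,"wy":0,"wz":0},{"tx":0,"ty":0,"tz":0,"wx":0,"wy":0,"wz":0},{"tx":0,"ty":0,"tz":0,"wx":0,"wy":0,"wz":0},{"tx":0,"ty":0,"tz":0,"wx":0,"wy":0,"wz":0}], claw=10)

```text
t: 3.45
tool_pos: [0.4972, 0.0396, 0.2558]
ee_rot: [3.14, 0.002, -0.003]
contact_force: [-1.0, -0.2, 6.9]
width: 0.0196
```

```bash
python3 -c "
from plan import *
st();rel(.556,-.304,.20,0);rel(.556,-.304,.059,0)"
```

```text
t 3.45 grasp [0.4967 0.0393 0.0758] yaw -0.18 F [-1.  -0.2  6.9] w 0.019612449611807345 q [ 0.26  0.39 -0.55  2.1   0.3   0.73 -0.49]
{'tx': np.float64(59.6), 'ty': np.float64(343.6), 'tz': np.float64(-123.8), 'wx': np.float64(0.0015), 'wy': np.float64(0.0024), 'wz': np.float64(-0.0031)}
{'tx': np.float64(59.9), 'ty': np.float64(343.3), 'tz': np.float64(17.2), 'wx': np.float64(0.0015), 'wy': np.float64(0.0024), 'wz': np.float64(-0.0031)}
```

Call:
jog_arm(motion=[{"tx":0,"ty":0,"tz":-20,"wx":0,"wy":0,"wz":0},{"tx":0,"ty":0,"tz":-60,"wx":0,"wy":0,"wz":0},{"tx":0,"ty":0,"tz":-100,"wx":0,"wy":0,"wz":0},{"tx":5,"ty":30,"tz":-120,"wx":0,"wy":0,"wz":0},{"tx":15,"ty":80,"tz":-123,"wx":0,"wy":0,"wz":0},{"tx":25,"ty":130,"tz":-123,"wx":0,"wy":0,"wz":0},{"tx":35,"ty":180,"tz":-123,"wx":0,"wy":0,"wz":0},{"tx":45,"ty":230,"tz":-123,"wx":0,"wy":0,"wz":0},{"tx":52,"ty":280,"tz":-120,"wx":0,"wy":0,"wz":0},{"tx":59,"ty":320,"tz":-100,"wx":0,"wy":0,"wz":0}])

```text
t: 4.45
tool_pos: [0.5558, -0.2832, 0.3577]
ee_rot: [3.138, -0.0, -0.004]
contact_force: [0.3, 0.6, -1.1]
width: 0.0193
```

```bash
python3 - <<'E'
from plan import *
st();rel(.556,-.304,.12,0);rel(.556,-.304,.057,0)
a=cam('top');b=cam('side')
f=lambda i,x,y,w,h,s=400,t=300:cv2.resize(i[y:y+h,x:x+w,::-1],(s,t),interpolation=cv2.INTER_CUBIC)
cv2.imwrite('pics/crop2.png',np.vstack([np.hstack([f(a['frame'],219,222,40,30),f(b['frame'],260,180,40,30)]),np.hstack([f(a['frame'],300,160,120,90),f(b['frame'],220,90,120,90)])]))
E
```

```text
t 4.45 grasp [ 0.5558 -0.2838  0.1777] yaw -0.23 F [ 0.3  0.6 -1.1] w 0.019342798042898013 q [ 0.7   0.42 -0.43  1.75  0.2   1.01  0.19]
{'tx': np.float64(0.3), 'ty': np.float64(20.6), 'tz': np.float64(57.7), 'wx': np.float64(0.0034), 'wy': np.float64(-0.0003), 'wz': np.float64(-0.004)}
{'tx': np.float64(0.3), 'ty': np.float64(20.4), 'tz': np.float64(120.7), 'wx': np.float64(0.0034), 'wy': np.float64(-0.0003), 'wz': np.float64(-0.004)}
```

View pics/crop2.png

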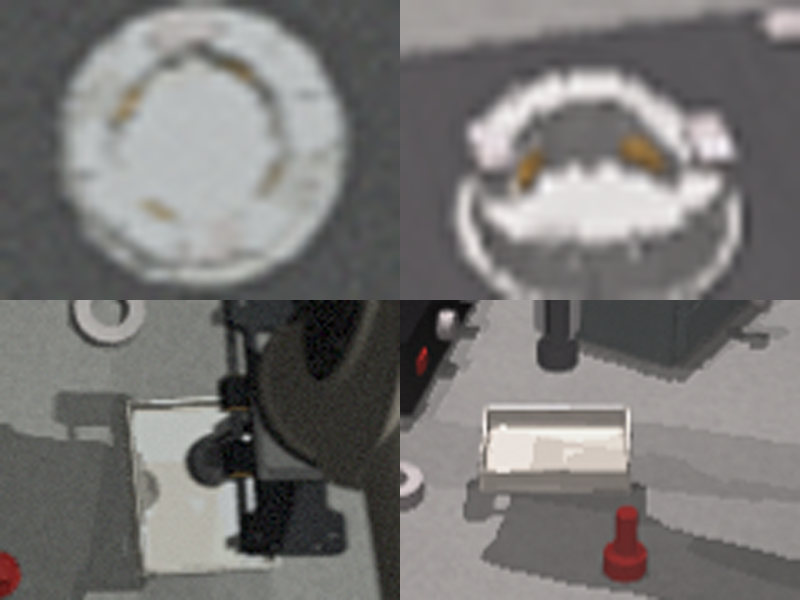

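Call:
jog_arm(motion=[{"tx":0,"ty":20.5,"tz":40,"wx":0.0034,"wy":0,"wz":0},{"tx":0,"ty":20.5,"tz":80,"wx":0.0034,"wy":0,"wz":0},{"tx":0,"ty":20.5,"tz":105,"wx":0.0034,"wy":0,"wz":0},{"tx":0,"ty":20.5,"tz":115,"wx":0.0034,"wy":0,"wz":0},{"tx":0,"ty":20.5,"tz":119.5,"wx":0.0034,"wy":0,"wz":0},{"tx":0,"ty":20.5,"tz":121,"wx":0.0034,"wy":0,"wz":0},{"tx":0,"ty":20.5,"tz":121,"wx":0.0034,"wy":0,"wz":0}])

```text
t: 5.25
tool_pos: [0.5523, -0.3074, 0.234]
ee_rot: [-3.141, 0.009, -0.01]
contact_force: [-16.5, 3.4, 26.5]
width: 0.0195
```

```bash
python3 - <<'E'
from plan import *
st()
a=cam('top');b=cam('side')
for c,u in((a,[(237.05,224.05),(240.05,245.05)]),(b,[(268.8,193.8),(290.8,193.4)])):
    h=onz(c,u,.0515);d=h[0]-h[1];print('hooks',h.round(4),h.mean(0).round(4),np.degrees(np.arctan2(d[1],d[0])),np.linalg.norm(d))
E
```

```text
t 5.25 grasp [ 0.5507 -0.3073  0.054 ] yaw -0.6 F [-16.5   3.4  26.5] w 0.019497470683139756 q [ 0.69  0.58 -0.38  1.81  0.28  0.82  0.16]
hooks [[0.5269 0.0449 0.0515]
 [0.4698 0.0367 0.0515]] [0.4984 0.0408 0.0515] 8.214472678867924 0.05770782124121731
hooks [[0.5274 0.0441 0.0515]
 [0.468  0.0384 0.0515]] [0.4977 0.0412 0.0515] 5.5333310689287085 0.059675484793138875
```

Call:
jog_arm(motion=[{"tx":0,"ty":0,"tz":-1.5,"wx":0,"wy":0,"wz":0},{"tx":0,"ty":0,"tz":-1.5,"wx":0,"wy":0,"wz":0}])

```text
t: 5.55
tool_pos: [0.5528, -0.3073, 0.2368]
ee_rot: [-3.141, 0.007, -0.01]
contact_force: [-0.1, 0.3, -1.0]
width: 0.0194
```

Call:
jog_arm(motion=[{"tx":0,"ty":0,"tz":0,"wx":0,"wy":0,"wz":0},{"tx":0,"ty":0,"tz":0,"wx":0,"wy":0,"wz":0},{"tx":0,"ty":0,"tz":0,"wx":0,"wy":0,"wz":0},{"tx":0,"ty":0,"tz":0,"wx":0,"wy":0,"wz":0},{"tx":0,"ty":0,"tz":0,"wx":0,"wy":0,"wz":0},{"tx":0,"ty":0,"tz":-10,"wx":0,"wy":0,"wz":0},{"tx":0,"ty":0,"tz":-40,"wx":0,"wy":0,"wz":0},{"tx":0,"ty":0,"tz":-80,"wx":0,"wy":0,"wz":0},{"tx":0,"ty":0,"tz":-120,"wx":0,"wy":0,"wz":0},{"tx":0,"ty":0,"tz":-120,"wx":0,"wy":0,"wz":0}], claw=60)

```text
t: 6.55
tool_pos: [0.5549, -0.3075, 0.3631]
ee_rot: [3.138, -0.0, -0.01]
contact_force: [0.5, -0.5, -0.4]
width: 0.0603
```

```bash
python3 - <<'E'
from plan import *
st();rel(.53,-.05,.2,-7);rel(.4033,.243,.2,-15);rel(.4033,.243,.13,-15)
b=cam('side');cv2.imwrite('pics/s3.png',cv2.resize(b['frame'][90:180,200:340,::-1],None,fx=4,fy=4))
E
```

```text
t 6.55 grasp [ 0.5549 -0.3082  0.1831] yaw -0.58 F [ 0.5 -0.5 -0.4] w 0.0603140221217521 q [ 0.72  0.43 -0.42  1.72  0.2   1.03  0.22]
{'tx': np.float64(-27.5), 'ty': np.float64(-257.2), 'tz': np.float64(-17.8), 'wx': np.float64(0.0036), 'wy': np.float64(-0.0004), 'wz': np.float64(0.112)}
{'tx': np.float64(-157.2), 'ty': np.float64(-548.9), 'tz': np.float64(-18.9), 'wx': np.float64(0.0035), 'wy': np.float64(-0.0006), 'wz': np.float64(0.2516)}
{'tx': np.float64(-157.2), 'ty': np.float64(-549.1), 'tz': np.float64(51.1), 'wx': np.float64(0.0035), 'wy': np.float64(-0.0006), 'wz': np.float64(0.2516)}
```

View pics/s3.png

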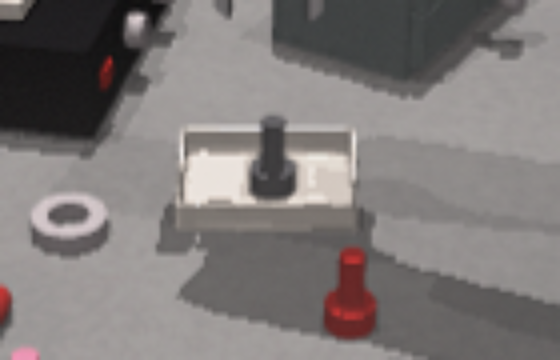

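The plug stands upright inside the tray at crop (272,160), which is about side (268,130). Next, move to the cup.

Call:
jog_arm(motion=[{"tx":-15,"ty":-50,"tz":-18,"wx":0.0035,"wy":0,"wz":0.02},{"tx":-20,"ty":-110,"tz":-18,"wx":0.0035,"wy":0,"wz":0.05},{"tx":-25,"ty":-180,"tz":-18,"wx":0.0035,"wy":0,"wz":0.08},{"tx":-28,"ty":-257,"tz":-18,"wx":0.0035,"wy":0,"wz":0.11},{"tx":-28,"ty":-257,"tz":-18,"wx":0.0035,"wy":0,"wz":0.11},{"tx":-157,"ty":-549,"tz":-18,"wx":0.0035,"wy":0,"wz":0.25},{"tx":-157,"ty":-549,"tz":-18,"wx":0.0035,"wy":0,"wz":0.25},{"tx":-157,"ty":-549,"tz":-18,"wx":0.0035,"wy":0,"wz":0.25},{"tx":-157,"ty":-549,"tz":-18,"wx":0.0035,"wy":0,"wz":0.25},{"tx":-157,"ty":-549,"tz":-18,"wx":0.0035,"wy":0,"wz":0.25}])

```text
t: 7.6
tool_pos: [0.4331, 0.1683, 0.3773]
ee_rot: [-3.142, 0.002, -0.261]
contact_force: [1.6, -0.3, 0.7]
width: 0.0602
```

Call:
jog_arm(motion=[{"tx":0,"ty":0,"tz":0,"wx":0,"wy":0,"wz":0}], claw=66)

```text
t: 7.7
tool_pos: [0.4304, 0.1734, 0.3774]
ee_rot: [-3.14, 0.003, -0.253]
contact_force: [-0.2, -1.2, 0.1]
width: 0.064
```

```bash
python3 - <<'E'
from plan import *
st();rel(.4033,.243,.2,-15);rel(.4033,.243,.13,-15)
E
```

```text
t 7.7 grasp [0.4299 0.1737 0.1974] yaw -14.5 F [-0.2 -1.2  0.1] w 0.06400652874698355 q [ 0.11  0.17 -0.68  2.06  0.12  0.96 -0.89]
{'tx': np.float64(-43.6), 'ty': np.float64(-60.6), 'tz': np.float64(-2.4), 'wx': np.float64(-0.0011), 'wy': np.float64(0.0028), 'wz': np.float64(0.0087)}
{'tx': np.float64(-43.5), 'ty': np.float64(-60.5), 'tz': np.float64(67.6), 'wx': np.float64(-0.0011), 'wy': np.float64(0.0028), 'wz': np.float64(0.0087)}
```

Call:
jog_arm(motion=[{"tx":-22,"ty":-30,"tz":10,"wx":0,"wy":0.003,"wz":0.009},{"tx":-43.5,"ty":-60.5,"tz":30,"wx":0,"wy":0.003,"wz":0.009},{"tx":-43.5,"ty":-60.5,"tz":60,"wx":0,"wy":0.003,"wz":0.009},{"tx":-43.5,"ty":-60.5,"tz":68,"wx":0,"wy":0.003,"wz":0.009},{"tx":-43.5,"ty":-60.5,"tz":68,"wx":0,"wy":0.003,"wz":0.009}], claw=66)

```text
t: 8.2
tool_pos: [0.4032, 0.2422, 0.3086]
ee_rot: [3.141, 0.002, -0.262]
contact_force: [0.7, 0.1, 0.5]
width: 0.0658
```

```bash
python3 - <<'E'
from plan import *
st();rel(.4033,.243,.053,-15)
E
```

```text
t 8.2 grasp [0.4027 0.2422 0.1286] yaw -15.03 F [0.7 0.1 0.5] w 0.06577299186100108 q [-0.06  0.29 -0.7   2.11  0.25  0.83 -1.17]
{'tx': np.float64(0.1), 'ty': np.float64(-0.9), 'tz': np.float64(75.6), 'wx': np.float64(0.0009), 'wy': np.float64(0.0021), 'wz': np.float64(-0.0005)}
```

Call:
jog_arm(motion=[{"tx":0,"ty":-1,"tz":35,"wx":0,"wy":0.002,"wz":0},{"tx":0,"ty":-1,"tz":62,"wx":0,"wy":0.002,"wz":0},{"tx":0,"ty":-1,"tz":75,"wx":0,"wy":0.002,"wz":0},{"tx":0,"ty":-1,"tz":75,"wx":0,"wy":0.002,"wz":0}])

```text
t: 8.6
tool_pos: [0.4035, 0.2426, 0.2332]
ee_rot: [3.139, 0.001, -0.263]
contact_force: [-0.2, 0.5, 0.7]
width: 0.0663
```

Call:
jog_arm(motion=[{"tx":0,"ty":0,"tz":0,"wx":0,"wy":0,"wz":0},{"tx":0,"ty":0,"tz":0,"wx":0,"wy":0,"wz":0},{"tx":0,"ty":0,"tz":0,"wx":0,"wy":0,"wz":0},{"tx":0,"ty":0,"tz":0,"wx":0,"wy":0,"wz":0},{"tx":0,"ty":0,"tz":0,"wx":0,"wy":0,"wz":0},{"tx":0,"ty":0,"tz":0,"wx":0,"wy":0,"wz":0}], claw=30)

```text
t: 9.2
tool_pos: [0.4038, 0.2428, 0.2341]
ee_rot: [3.14, -0.0, -0.263]
contact_force: [-0.7, -1.8, 11.3]
width: 0.0435
```

```bash
python3 - <<'E'
from plan import *
st();rel(.45,.14,.17,15);rel(.498,.041,.15,40)
E
```

```text
t 9.2 grasp [0.4037 0.2425 0.0541] yaw -15.09 F [-0.7 -1.8 11.3] w 0.04348182750110042 q [-0.14  0.41 -0.64  2.16  0.39  0.68 -1.3 ]
{'tx': np.float64(71.4), 'ty': np.float64(87.4), 'tz': np.float64(-115.7), 'wx': np.float64(0.0015), 'wy': np.float64(0.0003), 'wz': np.float64(-0.5251)}
{'tx': np.float64(143.5), 'ty': np.float64(170.4), 'tz': np.float64(-95.6), 'wx': np.float64(0.0014), 'wy': np.float64(0.0006), 'wz': np.float64(-0.9614)}
```

Call:
jog_arm(motion=[{"tx":0,"ty":0,"tz":-20,"wx":0,"wy":0,"wz":0},{"tx":0,"ty":0,"tz":-60,"wx":0,"wy":0,"wz":-0.1},{"tx":15,"ty":20,"tz":-95,"wx":0,"wy":0,"wz":-0.2},{"tx":40,"ty":50,"tz":-110,"wx":0,"wy":0,"wz":-0.33},{"tx":71,"ty":87,"tz":-110,"wx":0,"wy":0,"wz":-0.48},{"tx":105,"ty":125,"tz":-105,"wx":0,"wy":0,"wz":-0.62},{"tx":130,"ty":158,"tz":-100,"wx":0,"wy":0,"wz":-0.77},{"tx":143,"ty":170,"tz":-96,"wx":0,"wy":0,"wz":-0.9},{"tx":143.5,"ty":170,"tz":-96,"wx":0,"wy":0,"wz":-0.961},{"tx":143.5,"ty":170,"tz":-96,"wx":0,"wy":0,"wz":-0.961}])

```text
t: 10.2
tool_pos: [0.4983, 0.0404, 0.3304]
ee_rot: [3.141, 0.001, 0.697]
contact_force: [-0.4, -0.2, -2.3]
width: 0.0432
```

```bash
python3 - <<'E'
from plan import *
st();rel(.498,.041,.1185,40)
a=cam('top');b=cam('side')
f=lambda i,x,y,w,h,s=400,t=300:cv2.resize(i[y:y+h,x:x+w,::-1],(s,t),interpolation=cv2.INTER_CUBIC)
cv2.imwrite('pics/crop4.png',np.hstack([f(a['frame'],204,207,80,80,400,400),f(b['frame'],240,140,80,80,400,400)]))
E
```

```text
t 10.2 grasp [0.4981 0.0402 0.1504] yaw 39.96 F [-0.4 -0.2 -2.3] w 0.043154245018697794 q [ 0.47  0.32 -0.79  2.03  0.29  0.9   0.22]
{'tx': np.float64(0.2), 'ty': np.float64(-0.6), 'tz': np.float64(31.9), 'wx': np.float64(0.0005), 'wy': np.float64(0.0012), 'wz': np.float64(-0.0006)}
```

View pics/crop4.png

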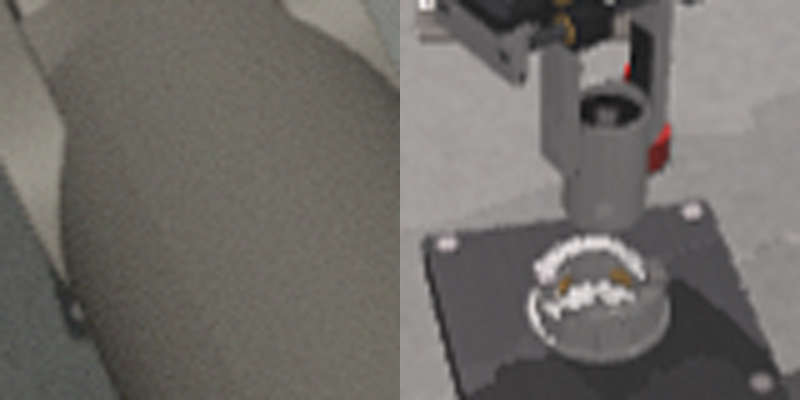

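```bash
python3 - <<'E'
from plan import *
b=cam('side');s=manip.observe();c0=np.array([.4981,.0402]);zf=.0964
for an in(80,85,90,95,100):
    u=np.radians(an);P=[[*(c0+31*1e-3*np.array([np.cos(u),np.sin(u)])),zf+.0185]];print(an,proj(b,P).round(2))
print('axis foot/top',proj(b,[[*c0,zf],[*c0,zf+.068]]).round(2),'seat axis',proj(b,[[.498,.041,.0465]]))
g=cv2.cvtColor(b['frame'],cv2.COLOR_RGB2GRAY)[164:192,264:298]
for r in(168,172,176): print(r,g[r-164])
g=cv2.resize(g,None,fx=18,fy=18,interpolation=cv2.INTER_CUBIC).astype(float)
cv2.imwrite('pics/ear.png',np.clip((g-60)*2.2,0,255))
E
```

```text
80 [[277.63 182.52]]
85 [[278.67 182.65]]
90 [[279.72 182.73]]
95 [[280.77 182.74]]
100 [[281.83 182.7 ]]
axis foot/top [[280.05 180.59]
 [280.68 160.01]] seat axis [[279.63965504 194.91804749]]
168 [157 155 154 151 104  93  99  99 100 101 101 100  88 103 102 102 103 107
 106 105 107 108 106 104 100  95  97  83  69  63 127 145 144 145]
172 [158 157 157 156 153 127 104  93  98 102 102 101  99 102 102 103 103 106
 104 106 107 106 106 102  97  78  54  53  61  97 128 142 140 143]
176 [156 155 159 160 158 152 154 154 132  85  95  98 100 101 102 102 103 105
 104 105 107 105 104  99  98 122 152 150 148 147 145 146 147 144][ WARN:0@1.277] global loadsave.cpp:1063 imwrite_ Unsupported depth image for selected encoder is fallbacked to CV_8U.
```

View pics/ear.png

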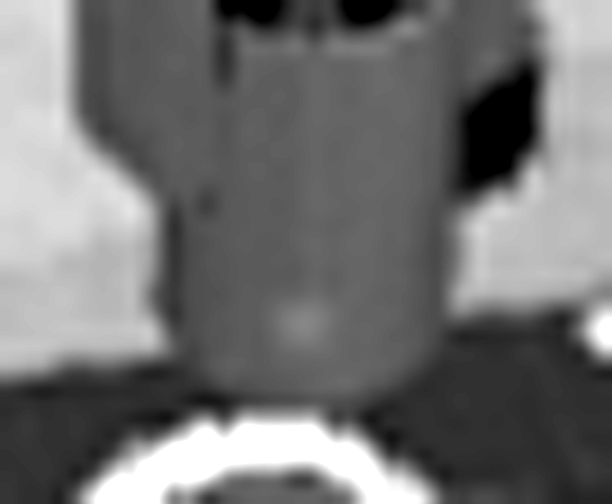

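Front ear appears at side px (280.3,181.4), which gives an ear angle of about 91° against a target of 90.4°. I'll lower the cup.

Call:
jog_arm(motion=[{"tx":0,"ty":-0.5,"tz":15,"wx":0,"wy":0,"wz":0},{"tx":0,"ty":-0.5,"tz":30,"wx":0,"wy":0,"wz":0},{"tx":0,"ty":-0.5,"tz":40,"wx":0,"wy":0,"wz":0},{"tx":0,"ty":-0.5,"tz":46,"wx":0,"wy":0,"wz":0},{"tx":0,"ty":-0.5,"tz":52,"wx":0,"wy":0,"wz":0},{"tx":0,"ty":-0.5,"tz":56,"wx":0,"wy":0,"wz":0}])

```text
t: 10.95
tool_pos: [0.4982, 0.0421, 0.2749]
ee_rot: [3.139, 0.0, 0.695]
contact_force: [0.5, -0.9, -0.5]
width: 0.0435
```

```bash
python3 - <<'E'
from plan import *
st();rel(.4982,.0408,.0845,40);print(manip.observe()['ft_torque'])
E
```

```text
t 10.95 grasp [0.4984 0.0418 0.0949] yaw 39.82 F [ 0.5 -0.9 -0.5] w 0.04345592084533806 q [ 0.41  0.4  -0.74  2.07  0.38  0.8   0.13]
{'tx': np.float64(-0.9), 'ty': np.float64(1.0), 'tz': np.float64(10.4), 'wx': np.float64(0.0024), 'wy': np.float64(0.0004), 'wz': np.float64(-0.0031)}
[-0.39926134 -0.06907265 -0.02843691]
```

Call:
jog_arm(motion=[{"tx":-0.9,"ty":1,"tz":3,"wx":0.002,"wy":0,"wz":0},{"tx":-0.9,"ty":1,"tz":6,"wx":0.002,"wy":0,"wz":0},{"tx":-0.9,"ty":1,"tz":8,"wx":0.002,"wy":0,"wz":0},{"tx":-0.9,"ty":1,"tz":9.5,"wx":0.002,"wy":0,"wz":0},{"tx":-0.9,"ty":1,"tz":10.5,"wx":0.002,"wy":0,"wz":0},{"tx":-0.9,"ty":1,"tz":10.5,"wx":0.002,"wy":0,"wz":0}])

```text
t: 11.55
tool_pos: [0.4983, 0.0407, 0.2644]
ee_rot: [3.141, 0.0, 0.695]
contact_force: [3.9, -3.3, -3.4]
width: 0.0437
```

```bash
python3 - <<'E'
from plan import *
st();rel(.4982,.0408,.0845,40);print(manip.observe()['ft_torque'])
E
```

```text
t 11.55 grasp [0.4984 0.0406 0.0844] yaw 39.82 F [ 3.9 -3.3 -3.4] w 0.043677095025793485 q [ 0.4   0.42 -0.73  2.08  0.4   0.78  0.12]
{'tx': np.float64(-0.0), 'ty': np.float64(-0.2), 'tz': np.float64(-0.1), 'wx': np.float64(0.0007), 'wy': np.float64(0.0001), 'wz': np.float64(-0.0031)}
[-0.80414351 -1.23450557 -0.02976603]
```

Call:
jog_arm(motion=[{"tx":0,"ty":0,"tz":1,"wx":0,"wy":0,"wz":0},{"tx":0,"ty":0,"tz":1.5,"wx":0,"wy":0,"wz":0},{"tx":0,"ty":0,"tz":1.5,"wx":0,"wy":0,"wz":0}])

```text
t: 11.85
tool_pos: [0.4984, 0.0411, 0.2633]
ee_rot: [3.141, -0.0, 0.695]
contact_force: [-1.1, -1.0, 10.2]
width: 0.0435
```

```bash
python3 - <<'E'
from plan import *
st();print(manip.observe()['ft_torque'])
b=cam('side');g=b['frame'][150:215,245:315,::-1]
cv2.imwrite('pics/s5.png',cv2.resize(g,None,fx=8,fy=8,interpolation=cv2.INTER_CUBIC))
E
```

```text
t 11.85 grasp [0.4985 0.041  0.0833] yaw 39.84 F [-1.1 -1.  10.2] w 0.04350980290450733 q [ 0.4   0.42 -0.73  2.08  0.4   0.78  0.12]
[-0.51254545  0.11174169 -0.03476702]
```

View pics/s5.png

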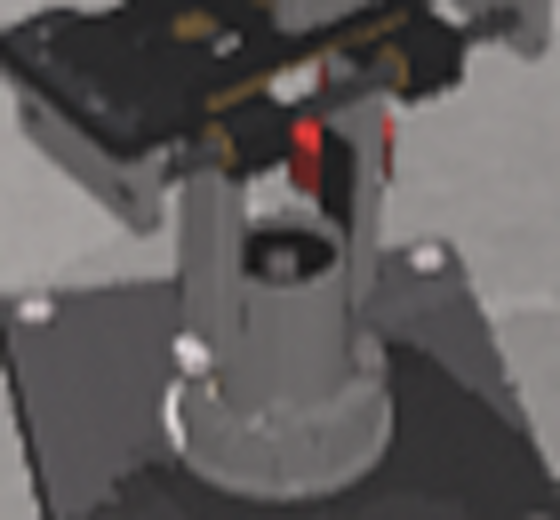

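Call:
jog_arm(motion=[{"tx":0,"ty":0,"tz":0.5,"wx":0,"wy":0,"wz":0.06},{"tx":0,"ty":0,"tz":0.5,"wx":0,"wy":0,"wz":0.12},{"tx":0,"ty":0,"tz":1,"wx":0,"wy":0,"wz":0.18},{"tx":0,"ty":0,"tz":1.5,"wx":0,"wy":0,"wz":0.24}])

```text
t: 12.3
tool_pos: [0.4987, 0.0414, 0.2628]
ee_rot: [3.14, -0.001, 0.453]
contact_force: [-2.7, -3.1, 24.4]
width: 0.0435
```

```bash
python3 - <<'E'
from plan import *
st();print(manip.observe()['ft_torque']);rel(.4985,.041,.082,20)
E
```

```text
t 12.3 grasp [0.4991 0.0413 0.0828] yaw 25.96 F [-2.7 -3.1 24.4] w 0.04347772881329456 q [ 0.36  0.41 -0.68  2.08  0.37  0.77 -0.1 ]
[-1.14323593  0.84903434  0.2350822 ]
{'tx': np.float64(-0.4), 'ty': np.float64(0.3), 'tz': np.float64(0.8), 'wx': np.float64(0.0016), 'wy': np.float64(-0.0014), 'wz': np.float64(0.1041)}
```

Call:
jog_arm(motion=[{"tx":0,"ty":0,"tz":0.2,"wx":0,"wy":0,"wz":0.06},{"tx":0,"ty":0,"tz":0.8,"wx":0,"wy":0,"wz":0.12},{"tx":0,"ty":0,"tz":1.6,"wx":0,"wy":0,"wz":0.18}])

```text
t: 12.6
tool_pos: [0.4983, 0.0414, 0.2615]
ee_rot: [3.14, -0.0, 0.271]
contact_force: [-4.4, -5.1, 11.7]
width: 0.0439
```

```bash
python3 - <<'E'
from plan import *
st();print(manip.observe()['ft_torque']);rel(.4985,.041,.082,20)
E
```

```text
t 12.6 grasp [0.4985 0.041  0.0815] yaw 15.51 F [-4.4 -5.1 11.7] w 0.043888297172312116 q [ 0.32  0.4  -0.63  2.09  0.35  0.76 -0.26]
[-1.41162724  0.91220626  0.1100991 ]
{'tx': np.float64(0.1), 'ty': np.float64(0.4), 'tz': np.float64(-0.5), 'wx': np.float64(0.0021), 'wy': np.float64(-0.0004), 'wz': np.float64(-0.0783)}
```

Call:
jog_arm(motion=[{"tx":0,"ty":0,"tz":1.2,"wx":0,"wy":0,"wz":0.05},{"tx":0,"ty":0,"tz":2.2,"wx":0,"wy":0,"wz":0.1},{"tx":0,"ty":0,"tz":3.2,"wx":0,"wy":0,"wz":0.15}])

```text
t: 12.9
tool_pos: [0.4983, 0.0414, 0.259]
ee_rot: [3.139, -0.001, 0.119]
contact_force: [-4.5, -4.3, 23.5]
width: 0.0434
```

```bash
python3 - <<'E'
from plan import *
st();print(manip.observe()['ft_torque']);rel(.4985,.041,.082,20)
E
```

```text
t 12.9 grasp [0.4985 0.0409 0.079 ] yaw 6.8 F [-4.5 -4.3 23.5] w 0.043386096137837185 q [ 0.29  0.4  -0.6   2.09  0.33  0.75 -0.4 ]
[-1.42748112  1.40737362  0.1484753 ]
{'tx': np.float64(0.2), 'ty': np.float64(0.4), 'tz': np.float64(-3.0), 'wx': np.float64(0.0029), 'wy': np.float64(-0.0005), 'wz': np.float64(-0.2304)}
```

Call:
jog_arm(motion=[{"tx":0,"ty":0,"tz":0.5,"wx":0,"wy":0,"wz":0.06},{"tx":0,"ty":0,"tz":1.3,"wx":0,"wy":0,"wz":0.12},{"tx":0,"ty":0,"tz":2,"wx":0,"wy":0,"wz":0.18}])

```text
t: 13.2
tool_pos: [0.4979, 0.0413, 0.2571]
ee_rot: [3.138, -0.001, -0.064]
contact_force: [-2.3, -3.8, 4.5]
width: 0.0433
```

```bash
python3 - <<'E'
from plan import *
st();print(manip.observe()['ft_torque']);rel(.4985,.041,.082,20)
E
```

```text
t 13.2 grasp [0.498  0.0408 0.0771] yaw -3.65 F [-2.3 -3.8  4.5] w 0.04333431942059294 q [ 0.26  0.39 -0.55  2.09  0.31  0.74 -0.56]
[-0.86482941  0.43373996  0.21640121]
{'tx': np.float64(0.6), 'ty': np.float64(0.3), 'tz': np.float64(-4.9), 'wx': np.float64(0.0033), 'wy': np.float64(0.0), 'wz': np.float64(-0.4127)}
```

Call:
jog_arm(motion=[{"tx":0.3,"ty":0,"tz":0.5,"wx":0.002,"wy":0,"wz":0.05},{"tx":0.3,"ty":0,"tz":1,"wx":0.002,"wy":0,"wz":0.1},{"tx":0.3,"ty":0,"tz":1.2,"wx":0.002,"wy":0,"wz":0.16}])

```text
t: 13.5
tool_pos: [0.498, 0.0415, 0.2565]
ee_rot: [3.14, -0.001, -0.225]
contact_force: [-4.9, -3.3, 18.8]
width: 0.044
```

```bash
python3 - <<'E'
from plan import *
st();print(manip.observe()['ft_torque']);rel(.4982,.041,.0765,-35)
E
```

```text
t 13.5 grasp [0.4981 0.0412 0.0765] yaw -12.91 F [-4.9 -3.3 18.8] w 0.043964417921001184 q [ 0.23  0.39 -0.52  2.1   0.29  0.73 -0.7 ]
[-1.10621437  1.15399153  0.30770864]
{'tx': np.float64(0.3), 'ty': np.float64(0.4), 'tz': np.float64(-0.0), 'wx': np.float64(0.0015), 'wy': np.float64(-0.0011), 'wz': np.float64(0.3856)}
```

Call:
jog_arm(motion=[{"tx":0.1,"ty":0.2,"tz":0.1,"wx":0.001,"wy":-0.001,"wz":0.06},{"tx":0.1,"ty":0.2,"tz":0.1,"wx":0.001,"wy":-0.001,"wz":0.12},{"tx":0.1,"ty":0.2,"tz":0.1,"wx":0.001,"wy":-0.001,"wz":0.18},{"tx":0.1,"ty":0.2,"tz":0.1,"wx":0.001,"wy":-0.001,"wz":0.24},{"tx":0.1,"ty":0.2,"tz":0.1,"wx":0.001,"wy":-0.001,"wz":0.29}])

```text
t: 14.0
tool_pos: [0.4978, 0.0413, 0.2565]
ee_rot: [3.141, 0.0, -0.517]
contact_force: [-1.6, -3.7, 6.8]
width: 0.0437
```

```bash
python3 - <<'E'
from plan import *
st();print(manip.observe()['ft_torque']);rel(.4982,.041,.0765,-35)
b=cam('side','side6');cv2.imwrite('pics/s6.png',cv2.resize(b['frame'][160:220,250:310,::-1],None,fx=9,fy=9,interpolation=cv2.INTER_CUBIC))
E
```

```text
t 14.0 grasp [0.4977 0.0412 0.0765] yaw -29.64 F [-1.6 -3.7  6.8] w 0.04372524304570818 q [ 0.17  0.37 -0.45  2.1   0.25  0.72 -0.96]
[-0.90513432  0.3086054   0.22981337]
{'tx': np.float64(0.5), 'ty': np.float64(0.1), 'tz': np.float64(-0.0), 'wx': np.float64(0.0011), 'wy': np.float64(0.0002), 'wz': np.float64(0.0935)}
```

View pics/s6.png

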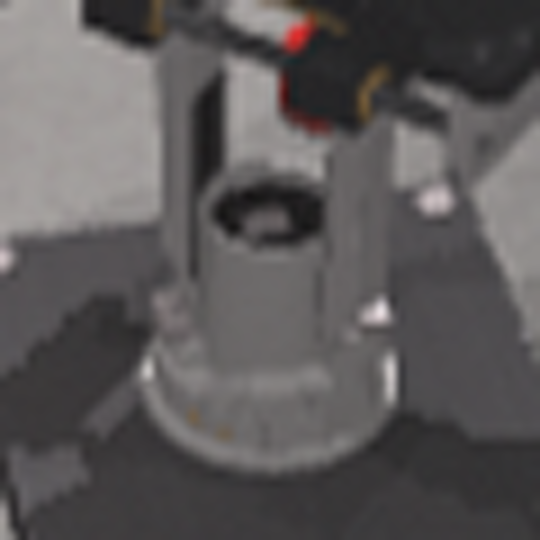

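Call:
jog_arm(motion=[{"tx":0.2,"ty":0,"tz":0.2,"wx":0,"wy":0,"wz":0.05},{"tx":0.2,"ty":0,"tz":0.3,"wx":0,"wy":0,"wz":0.09},{"tx":0.2,"ty":0,"tz":0.3,"wx":0,"wy":0,"wz":0.13}])

```text
t: 14.35
tool_pos: [0.4979, 0.0414, 0.2565]
ee_rot: [3.14, -0.0, -0.652]
contact_force: [-0.5, -2.0, 7.9]
width: 0.0435
```

```bash
python3 - <<'E'
from plan import *
st();print(manip.observe()['ft_torque'])
E
```

```text
t 14.35 grasp [0.4977 0.0412 0.0765] yaw -37.35 F [-0.5 -2.   7.9] w 0.043503300904938084 q [ 0.15  0.37 -0.42  2.1   0.23  0.72 -1.08]
[-0.88647269  0.357703    0.2717607 ]
```

Call:
jog_arm(motion=[{"tx":0.2,"ty":0,"tz":0.2,"wx":0,"wy":0,"wz":0.05},{"tx":0.2,"ty":0,"tz":0.2,"wx":0,"wy":0,"wz":0.1}])

```text
t: 14.55
tool_pos: [0.4978, 0.041, 0.2565]
ee_rot: [3.139, -0.0, -0.753]
contact_force: [-0.9, -2.8, 5.3]
width: 0.0436
```

```bash
python3 - <<'E'
from plan import *
st();print(manip.observe()['ft_torque'])
E
```

```text
t 14.55 grasp [0.4976 0.0407 0.0765] yaw -43.17 F [-0.9 -2.8  5.3] w 0.04358440683437893 q [ 0.13  0.37 -0.4   2.1   0.22  0.71 -1.17]
[-1.08748152  0.11332346  0.60753804]
```

Call:
jog_arm(motion=[{"tx":0.2,"ty":0,"tz":0.3,"wx":0,"wy":0,"wz":0.04},{"tx":0.2,"ty":0,"tz":0.3,"wx":0,"wy":0,"wz":0.07}])

```text
t: 14.75
tool_pos: [0.498, 0.0412, 0.2565]
ee_rot: [3.14, -0.001, -0.824]
contact_force: [-0.2, -0.9, 6.6]
width: 0.0433
```

```bash
python3 - <<'E'
from plan import *
st();print(manip.observe()['ft_torque'])
E
```

```text
t 14.75 grasp [0.4978 0.0409 0.0765] yaw -47.23 F [-0.2 -0.9  6.6] w 0.04325304245611294 q [ 0.12  0.37 -0.39  2.1   0.21  0.71 -1.23]
[-0.25050903 -0.18091453  0.56445578]
```

Torque has levelled off at about 0.6 N·m with the fingers slipping, so the ears are at the stops. Release and retreat.

Call:
jog_arm(motion=[{"tx":0,"ty":0,"tz":0,"wx":0,"wy":0,"wz":0},{"tx":0,"ty":0,"tz":0,"wx":0,"wy":0,"wz":0},{"tx":0,"ty":0,"tz":0,"wx":0,"wy":0,"wz":0},{"tx":0,"ty":0,"tz":0,"wx":0,"wy":0,"wz":0},{"tx":0,"ty":0,"tz":-8,"wx":0,"wy":0,"wz":0},{"tx":0,"ty":0,"tz":-30,"wx":0,"wy":0,"wz":0},{"tx":0,"ty":0,"tz":-70,"wx":0,"wy":0,"wz":0},{"tx":0,"ty":0,"tz":-110,"wx":0,"wy":0,"wz":0},{"tx":0,"ty":0,"tz":-130,"wx":0,"wy":0,"wz":0}], claw=62)

```text
t: 15.65
tool_pos: [0.4983, 0.0417, 0.3902]
ee_rot: [-3.14, -0.003, -0.824]
contact_force: [0.1, 0.1, -0.1]
width: 0.0621
```

```bash
python3 - <<'E'
from plan import *
st();rel(.50,-.25,.26,-40)
E
```

```text
t 15.65 grasp [0.4988 0.0415 0.2102] yaw -47.21 F [ 0.1  0.1 -0.1] w 0.06212522049497278 q [ 0.17  0.18 -0.43  1.99  0.09  0.99 -1.12]
{'tx': np.float64(215.4), 'ty': np.float64(196.9), 'tz': np.float64(-49.4), 'wx': np.float64(-0.001), 'wy': np.float64(-0.0029), 'wz': np.float64(-0.1259)}
```

Call:
jog_arm(motion=[{"tx":30,"ty":25,"tz":-20,"wx":0,"wy":0,"wz":0},{"tx":65,"ty":60,"tz":-40,"wx":0,"wy":0,"wz":0},{"tx":100,"ty":90,"tz":-50,"wx":0,"wy":0,"wz":0},{"tx":130,"ty":120,"tz":-50,"wx":0,"wy":0,"wz":0},{"tx":160,"ty":150,"tz":-50,"wx":0,"wy":0,"wz":0},{"tx":190,"ty":180,"tz":-50,"wx":0,"wy":0,"wz":0},{"tx":215,"ty":197,"tz":-50,"wx":0,"wy":0,"wz":0},{"tx":215,"ty":197,"tz":-50,"wx":0,"wy":0,"wz":0}])

```text
t: 16.45
tool_pos: [0.4989, -0.2538, 0.4408]
ee_rot: [-3.141, -0.003, -0.829]
contact_force: [-0.2, 0.2, -0.6]
width: 0.0622
```

```bash
python3 - <<'E'
from plan import *
st();a=cam('top','top7');b=cam('side','side7')
f=lambda i,x,y,w,h:cv2.resize(i[y:y+h,x:x+w,::-1],(400,400),interpolation=cv2.INTER_CUBIC)
cv2.imwrite('pics/c7.png',np.hstack([f(a['frame'],214,212,50,50),f(b['frame'],256,165,50,50)]))
for an in(15.4,195.4):
    u=np.radians(an)
    for r in(.029,):
        print(an,'hook/ear',*[proj(c,[[.498+r*np.cos(u),.041+r*np.sin(u),z]]).round(1) for c in(a,b) for z in(.0515,.045)])
print('rim',proj(a,[[.498,.041,.092]]),proj(b,[[.498,.041,.092],[.498,.041,.0985]]))
E
```

```text
t 16.45 grasp [ 0.4994 -0.2542  0.2608] yaw -47.5 F [-0.2  0.2 -0.6] w 0.062240673626426074 q [ 0.53  0.22 -0.21  1.82  0.05  1.11 -0.52]
15.4 hook/ear [[235.7 224.4]] [[235.8 224.7]] [[269.2 194.9]] [[269.2 196.7]]
195.4 hook/ear [[241.3 245. ]] [[241.4 245.1]] [[290.1 192.1]] [[290.  193.9]]
rim [[237.94094049 233.05956826]] [[280.03408204 182.06662851]
 [280.09196759 180.17656218]]
```

View pics/c7.png

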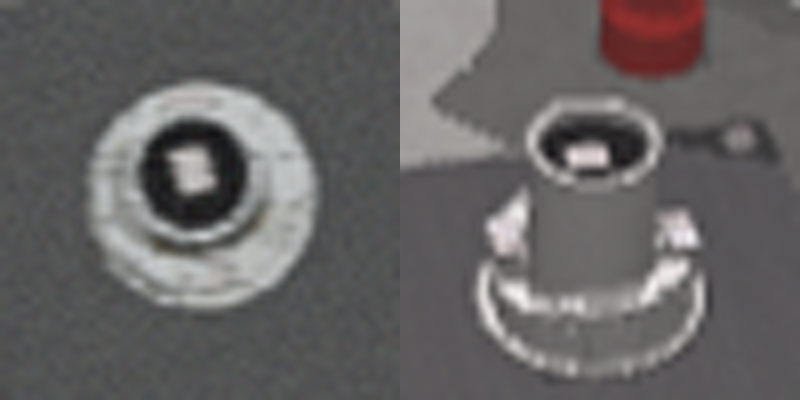

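View pics/side7.png

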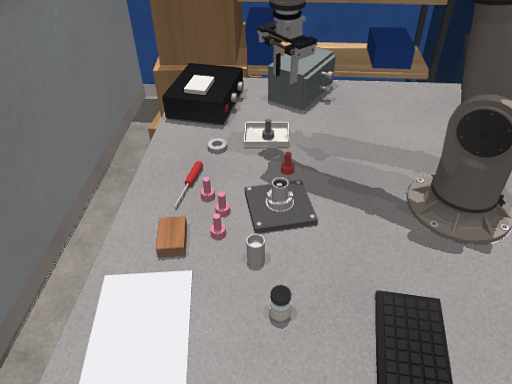

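The plug stands in the tray at (268,130), the cup is seated at (280,190), and the bystanders are where they were. Handing in.

```bash
python3 -c "
from h import *
print(order.close_job())"
```

```text
the job is handed in; nothing more can be done
None
```

The dust plug is standing in the white tray and the eared cup is seated in the holder. The gripper has let go and is clear, and I handed the job in at about 16.5 s on the robot's clock.

- **Plug:** it stands upright inside the tray in the last side picture. It touched the tray floor harder than planned, about 31 N in all, so I backed off 1.5 mm before releasing.
- **Cup on the ledges:** the ears rested on the ledges at about 75° with 10 N of downward force.
- **Twist:** it went down the ramps with at most about 24 N of press. The cup dropped 6.8 mm by the gripper's height, against 6.5 mm expected, so it bottomed out.
- **At the stops:** the fingers turned 87° instead of 75°. The torque jumped from 0.27 to about 0.6 N·m and levelled off, which I took as the ears against the stops and the fingers slipping on the wall for the rest.
- **Final picture:** the cup's rim is at side pixel row 182.4. A seated cup should show at 182.1, and one still on the ledges at 180.2. The other loose things look unmoved.
- **Not confirmed by sight:** the pictures are too coarse to show the ears under the hooks. That rests on the drop, the torque and the fact that no ears are visible on the ledges.
- **Disagreement:** the two cameras differed by up to 3 mm on the stage plate's screw positions. I used values between them, and side forces stayed around 7 N or less during the insertion and twist.

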